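# Hang the bolt basket and light it with the inspection lamp

## Robot

A 6-joint arm with a two-finger parallel gripper is mounted at the origin on the work surface. World frame = base frame: x ahead of the robot, y to its left, z up, the work surface at z = 0. Lengths are in m, angles in rad, forces in N, time in s.
With the tool pointing down it reaches from about 0.225 to 0.875 m from the base axis. Payload 3.4 kg.
Tool frame: the origin (TCP) lies where the fingers leave the gripper's body, on its centre line; the fingertips stand 73 mm ahead of it and the grasp point (between the pads) lies 54 mm ahead of it (manip.pinch_z is the distance from the TCP to the grasp point, in m); z points along the fingers, y is the line along which they close (so a half turn about z gives the same grasp; the last joint's range is limited). The gripper opens to 85 mm and grips with 20 to 120 N. Pads are 22 mm wide; open, the fingers measure 114 mm over their backs; the gripper's body (76 mm by 85 mm) begins 54 mm behind the grasp point. The pads swing forward as they close: fully open they stand 13 mm farther back than shut.
Start: joints at [1.115, 0.276, 1.505, -0, 1.361, -0.121], TCP at [0.189, 0.543, 0.304] pointing down, gripper open.
Joint ranges: [-2.89, 2.89], [-0.75, 2.08], [0.22, 2.7], [-1.18, 4.32], [0.11, 2.71], [-2.7, 2.7]. Speed limits (rad/s): [2.57, 2.57, 3.14, 3.14, 3.14, 3.14].

## Interface

Orientations are given as a unit quaternion [w, x, y, z].
In Python, from rig import readout, imaging, manip gives the robot as it stands. The module is installed in compiled form; this text tells all that it offers.
- The arm moves only by the tool servo_tool, never from a script. Its argument "moves" is a list of rows, each an object with "dp": the shift along the tool's x, y, z in units of 0.2 m (1.0 is 0.2 m), a list of three; "delta_rot": the turn, a rotation vector about the tool's x, y, z in units of 0.1 rad (1.0 is 0.1 rad), a list of three; "fingers": the opening, from 0 (shut) to 1 (fully open). In form: [{"dp": [dx, dy, dz], "delta_rot": [wx, wy, wz], "fingers": fingers}, ...]. A call has 1 to 5 rows; each row shifts and turns the commanded pose from where the row before left it, along the tool's axes as they then stand; what a row does not reach is not made up. A row lasts 1/10 s, in which the tool goes at most 50 mm and 8.59 degrees, less where a joint would pass 70% of its speed; a pose out of reach is approached as far as the arm can. A call with a number of a shift or a turn outside -1 to 1 is refused whole. A call with a gripper value outside its range is refused whole. The fingers move at their own pace and stop on an object; "force" is the grip in N (left out, the last holds). Time passes only in rows, so rows that do not move let the fingers close. It gives the time, the measured TCP pose, the force, the opening and the grip force at its end, in the units of the state.
- readout.get_state(): the state, without advancing time (a new reading comes with each control period).
- imaging.get_image(name): name is "side" or "top"; returns (picture, depth): 384x512x3 uint8, red, green, blue; 384x512 float32, m along the optical axis (not along the pixel's ray), 0 where there is no reading.
- imaging.calibration(name): a dict with "intrinsics" (3x3 intrinsics, pixels), "R" (3x3) and "t" (3): a world point X has camera coordinates R X + t. Camera axes: x right, y down, z forward; pixel columns grow to the right and rows downward; lengths in m; the calibration is good to about 2 mm. A picture is of the moment at which its call begins. calibration takes no time and is no camera call.
- manip.sign_off(): hands the job in; it is judged then, once.
The state is a dict: "clock": time; "qpos": joint angles; "qd": joint speeds; "effort": joint torques, N m; "position": TCP position; "ee_rot": TCP orientation; "contact_force": force on the tool from outside, world axes, zero at the start; "moment": the same for the moment, N m; "width": finger opening in m; "gripper_force": force on a finger pad.
Only numpy, scipy, OpenCV 4.12 (cv2) and the standard library are available. Lean on these libraries where they do the work, as an engineer would, in place of code of your own. Each camera call takes 0.05 s, during which the arm holds its last target. There are 200 camera calls.

## Task

Hang the blue wire basket of bolts by its red handle on the hook of the green stand and let go of it. Then draw the yellow inspection lamp up out of its charging cup, tilt it to a slant of about 45 degrees, lens downwards, and finish while holding it in the gripper, raised and still, its beam centred on the bolts in the hanging basket from about 120 mm away, the lamp touching neither basket nor stand. Leave the other things on the bench where they are.

Things in the scene. Friction and masses are not known exactly. Their poses are not given: they have to be found in the camera images.
- basket: Blue wire basket, 80 (own x) x 120 (own y) x 50 mm high, about 0.3 kg, brass bolts fixed inside. Rigid red arch handle of 10 mm round bar in the plane x = 0: posts at y = +-56 mm, level bar from y = -46 to +46 mm, its centre line 135 mm above the underside. Origin at the centre of the underside, z up. Symmetric: may hang either way round.
- basket_handle (a point): Middle of the handle bar's centre line, 135 mm above the basket's underside, 85 mm above its rim; this point hangs on the hook. Pinch the bar about 32 mm to one side of it so that the middle stays free for the hook. Axes as basket.
- basket_bolts (a point): Middle of the bolts in the basket, 25 mm above its underside: the point the lamp must shine on.
- hook_stand: Fixed green stand, orange hook. Origin on the bench right below the hook's trough; own x points from the hook's open side to the post, so the hook opens to own -x. 22 mm square post at x = +95 mm, 228 mm tall; foot plate 10 mm thick, 130 mm wide, x = -25 to +135 mm.
- hook_trough (a point): Top of the hook bar at its trough, 205 mm above the bench; a hung handle bar's centre lies 5 mm higher. Axes as hook_stand. The hook is 10 mm round bar in the plane y = 0: from the post down to the trough (x = +12 to -12 mm), up to the tip at x = -30 mm, its top 231 mm above the bench. A bar lying along own y comes in over the tip from -x, then is lowered.
- lamp: Stick lamp 182 mm long, about 0.16 kg; starts upright, lens down, in the charging cup. Black round head 34 mm across from 0 to 45 mm, narrowing to 26 mm at 55 mm; yellow round handle 26 mm across from 55 to 182 mm. Origin at the centre of the lens; own z runs from the lens up through the handle: the beam leaves along own -z.
- cup: Fixed black charging cup for the lamp, 52 mm outer diameter, 42 mm inner diameter, rim 60 mm above the bench, inner floor 8 mm above the bench, on an 85 mm square, 6 mm thick foot. Origin at the centre of its underside.
- spray_can: Bystander, not to be disturbed: closed blue aerosol can, 60 mm across, 170 mm tall; origin at the centre of its underside.
- jar: Bystander, not to be disturbed: closed jar, 66 mm across, 85 mm tall; origin at the centre of its underside.
- tape_roll: Bystander, not to be disturbed: roll of yellow tape lying flat, 96 mm across, 25 mm tall; origin at the centre of its underside.
- wrench: Bystander, not to be disturbed: steel spanner lying flat along its own x; origin at its underside.
- hammer: Bystander, not to be disturbed: hammer lying flat along its own x; origin at its underside.
- sanding_block: Bystander, not to be disturbed: cork sanding block 70 x 120 x 35 mm; origin at the centre of its underside.
There are look-alikes about, which are no part of the job. Of the things like the lamp, leave any that is purple; of the rest the larger one is meant.

How it is judged:
On the way, in this order (a step that is already met when the one before it is completed fails the run):
1. the basket hangs by its handle on the hook, let go by the fingers (contact force between basket and hook_stand above 0.8 N and distance between basket_handle and hook_trough below 0.022 m and height (world z) of basket above 0.045 m and angle between basket's own z axis and vertical below 0.3 rad and contact force between basket and the fingers below 0.1 N), for 0.2 s.
2. the lamp is held, drawn clear of its cup (contact force between lamp and the fingers above 1 N and contact force between lamp and cup below 0.1 N and z of lamp in the frame of cup above 0.062 m), for 0.2 s.
At the end, for the whole second after the job is handed in: Basket hangs still and released on the hook (handle within 22 mm of trough, tilt under 17 deg). Fingers hold the lamp still, lens over 90 mm up and 30 to 60 deg off straight down, off cup, basket and stand; bolts 70 to 180 mm before the lens, within 35 mm of the beam line in lamp x and y (all of step 1 and linear speed of basket below 0.05 m/s and contact force between lamp and the fingers above 1 N and height (world z) of lamp above 0.09 m and contact force between lamp and basket below 0.1 N and contact force between lamp and hook_stand below 0.1 N and contact force between lamp and cup below 0.1 N and angle between lamp's own z axis and vertical between 0.52 and 1.05 rad and x of basket_bolts in the frame of lamp between -0.035 and 0.035 m and y of basket_bolts in the frame of lamp between -0.035 and 0.035 m and z of basket_bolts in the frame of lamp between -0.18 and -0.07 m and linear speed of lamp below 0.03 m/s and angular speed of lamp below 0.2 rad/s); the arm keeps its last pose, push and grip.
It fails at once if another thing on the bench is moved by more than 40 mm (distance of any of spray_can, jar, tape_roll, wrench, hammer, sanding_block from where it was at the start of the episode above 0.04 m).
It also fails if it takes over 58 s, if anything falls off the work surface, if the arm or the gripper's body presses on something with over 40 N, if the wrist force passes 120 N, or if a joint passes its speed limit or range.

## Working session

There is one attempt and no reset: what is moved stays moved. The work goes in short steps, Python scripts to look and compute and a tool call to move; the robot and the scene stay as the last step left them, time stands still between calls to the robot, and variables do not carry over. Pictures are saved under pics/ and viewed, at most 10 in all, crops included, and the job is handed in when it is done.

Besides the shell and the picture viewer there is one more tool, called after ">>>" in YAML: its name, and indented under it one key for each argument. servo_tool: Moves the arm, as the interface text tells. Its arguments: {"type":"object","properties":{"moves":{"type":"array"},"force":{"type":"number"}},"required":["moves"]}

```bash
mkdir -p pics
cat > h.py <<'E'
import numpy as np, cv2
from rig import readout, imaging, manip
from scipy.spatial.transform import Rotation as Ro
def grab(n,tag):
    im,d=imaging.get_image(n); c=imaging.calibration(n)
    np.savez(f'{tag}.npz',im=im,d=d,K=c['intrinsics'],R=c['R'],t=c['t'])
    cv2.imwrite(f'pics/{tag}.png',im[:,:,::-1]); return im,d
def load(tag): return np.load(f'{tag}.npz')
def cloud(tag):
    f=load(tag);K,R,t,d=f['K'],np.array(f['R']),np.array(f['t']),f['d']
    v,u=np.mgrid[:384,:512]
    P=np.stack([(u-K[0,2])/K[0,0]*d,(v-K[1,2])/K[1,1]*d,d],-1)
    return (P-t)@R, f['im'], d>0
def st():
    s=readout.get_state(); w=s['ee_rot']; return s,Ro.from_quat([w[1],w[2],w[3],w[0]])
E
python3 - <<'E'
from h import *
for n in('top','side'):
    grab(n,n+'0'); f=load(n+'0'); print(n,-f['R'].T@f['t'],f['R'][2],f['K'][0,0])
s,r=st();print(s['clock'],s['position'],s['ee_rot'],r.as_matrix().round(2))
a=np.vstack([0])
E
```

```text
top [0.44650967 0.00473841 1.48603012] [ 0.10983808  0.01328456 -0.99386071] 405.1620722278295
side [0.49652736 1.27092734 0.83796987] [ 0.04918775 -0.87844422 -0.47530656] 407.12235923719976
0.1 [0.1888009  0.54275233 0.30310834] [-2.40996173e-04  1.66648415e-01  9.86016026e-01 -8.02800855e-04] [[-0.94  0.33 -0.  ]
 [ 0.33  0.94 -0.  ]
 [ 0.   -0.   -1.  ]]
```

View pics/top0.png

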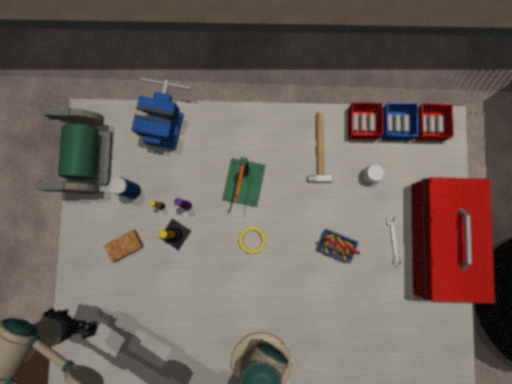

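View pics/side0.png

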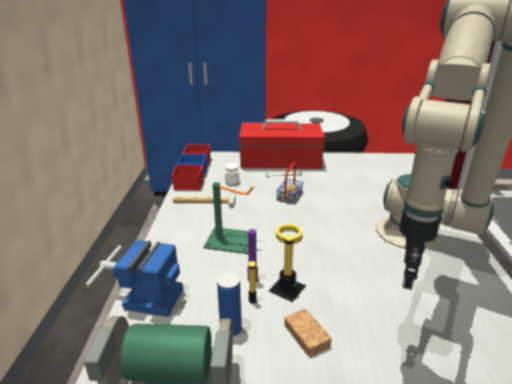

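The top view shows the basket at (337,246), the stand at (245,182), the larger lamp in its cup at (172,234), a small yellow lamp at (157,205), a purple one at (183,203), the tape at (252,240), and the can at (124,188). The side view shows the basket at (290,188), the stand at (225,220) and the lamp in its cup at (289,265).

```bash
cat > m.py <<'E'
from h import *
def mask(tag,lo,hi,box):
    P,im,ok=cloud(tag); hsv=cv2.cvtColor(im,cv2.COLOR_RGB2HSV)
    m=cv2.inRange(hsv,np.array(lo),np.array(hi))>0
    b=np.zeros_like(m); b[box[1]:box[3],box[0]:box[2]]=1
    return P,m&b&ok
def rep(name,tag,lo,hi,box,z=(0.004,.4)):
    P,m=mask(tag,lo,hi,box); Q=P[m]; Q=Q[(Q[:,2]>z[0])&(Q[:,2]<z[1])]
    if len(Q)<3: print(name,tag,len(Q));return Q
    print(name,tag,len(Q),'med',np.median(Q,0).round(3),'p3',np.percentile(Q,3,0).round(3),'p97',np.percentile(Q,97,0).round(3))
    if len(Q)>5:
        (c,s,a)=cv2.minAreaRect(Q[:,:2].astype(np.float32)*1000); print('    rect',np.round(c,0),np.round(s,0),round(a,1))
    return Q
E
python3 - <<'E'
from m import *
red=([0,130,90],[6,255,255]);org=([4,120,100],[16,255,255]);yel=([20,120,90],[34,255,255]);blu=([100,100,40],[125,255,255]);grn=([50,80,30],[90,255,255])
rep('handle','top0',*red,(310,225,365,268),(.09,.2)); rep('handle','side0',*red,(270,155,310,205),(.09,.2))
rep('basket','top0',*blu,(310,225,365,268)); rep('basket','side0',*blu,(270,155,310,205))
rep('hook','top0',*org,(220,150,270,220),(.15,.3)); rep('hook','side0',*org,(195,175,270,200),(.15,.3))
rep('plate','top0',*grn,(215,150,275,215),(0,.03)); rep('post','top0',*grn,(215,150,275,215),(.2,.3)); rep('post','side0',*grn,(200,170,270,260),(.05,.3))
rep('lamp','top0',*yel,(155,222,190,250),(.05,.3)); rep('lamp','side0',*yel,(275,241,300,285),(.03,.3))
rep('lamptop','top0',*yel,(155,222,190,250),(.17,.3))
rep('cup','top0',[0,0,0],[180,255,60],(150,215,195,255),(-.01,.03))
rep('small','top0',*yel,(145,195,165,215),(.03,.3));rep('purp','top0',[130,80,30],[155,255,255],(170,190,195,215),(.03,.3))
rep('tape','top0',*yel,(230,220,270,260),(0,.05));rep('tape','side0',*yel,(270,220,310,246),(0,.05))
rep('can','top0',[0,0,0],[180,255,255],(105,172,145,205),(.15,.3))
f=load('top0'); 
for n,b in(('top0',(215,145,370,275)),):
    im=load(n)['im'][b[1]:b[3],b[0]:b[2]]; a=cv2.resize(im,None,fx=5,fy=4.6,interpolation=cv2.INTER_CUBIC)
im2=load('side0')['im'][150:300,190:320]
cv2.imwrite('pics/c1.png',cv2.resize(np.hstack([im[:,:],np.zeros((130,2,3),np.uint8)]),None,fx=5,fy=4.6,interpolation=cv2.INTER_CUBIC)[:,:,::-1])
cv2.imwrite('pics/c2.png',cv2.resize(im2,None,fx=4,fy=4,interpolation=cv2.INTER_CUBIC)[:,:,::-1])
E
```

```text
handle top0 80 med [ 0.418 -0.258  0.139] p3 [ 0.399 -0.308  0.129] p97 [ 0.438 -0.213  0.145]
    rect [ 418. -261.] [113.   9.] 68.6
handle side0 35 med [ 0.409 -0.277  0.135] p3 [ 0.394 -0.316  0.106] p97 [ 0.432 -0.209  0.141]
    rect [ 416. -261.] [115.  10.] 67.9
basket top0 108 med [ 0.424 -0.24   0.047] p3 [ 0.37  -0.328  0.006] p97 [ 0.468 -0.196  0.055]
    rect [ 416. -262.] [121.  78.] 69.0
basket side0 3 med [ 0.4   -0.203  0.04 ] p3 [ 0.377 -0.266  0.016] p97 [ 0.401 -0.195  0.049]
hook top0 114 med [0.613 0.081 0.212] p3 [0.557 0.07  0.202] p97 [0.666 0.094 0.229]
    rect [611.  82.] [ 10. 117.] 79.9
hook side0 53 med [0.617 0.085 0.208] p3 [0.56  0.072 0.2  ] p97 [0.666 0.096 0.22 ]
    rect [613.  85.] [ 10. 114.] 78.5
plate top0 995 med [0.635 0.064 0.011] p3 [0.567 0.017 0.005] p97 [0.706 0.137 0.017]
    rect [639.  77.] [122. 152.] 79.8
post top0 32 med [0.678 0.068 0.228] p3 [0.67  0.06  0.216] p97 [0.684 0.079 0.232]
    rect [677.  70.] [20. 15.] 83.8
post side0 171 med [0.678 0.08  0.146] p3 [0.671 0.075 0.054] p97 [0.684 0.086 0.225]
    rect [680.  80.] [
[... 404 characters left out ...]
.308 0.008] p3 [0.401 0.278 0.   ] p97 [0.487 0.352 0.021]
    rect [443. 322.] [78. 80.] 59.4
small top0 26 med [0.545 0.373 0.138] p3 [0.538 0.367 0.129] p97 [0.552 0.382 0.141]
    rect [545. 374.] [14. 17.] 2.3
purp top0 101 med [0.547 0.272 0.145] p3 [0.537 0.267 0.041] p97 [0.557 0.288 0.185]
    rect [548. 278.] [25. 22.] 56.9
tape top0 212 med [0.43  0.041 0.026] p3 [ 0.387 -0.003  0.02 ] p97 [0.472 0.083 0.032]
    rect [431.  42.] [89. 90.] 1.1
tape side0 222 med [0.427 0.031 0.018] p3 [0.389 0.002 0.005] p97 [0.471 0.084 0.026]
    rect [428.  45.] [88. 86.] 89.5
can top0 273 med [0.599 0.48  0.169] p3 [0.573 0.457 0.155] p97 [0.623 0.508 0.175]
    rect [600. 483.] [56. 56.] 41.8
```

View pics/c1.png

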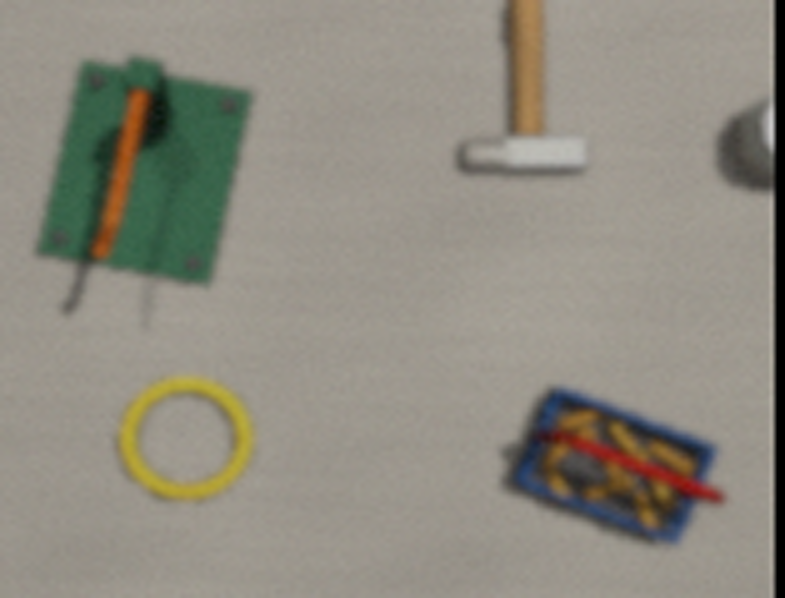

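View pics/c2.png

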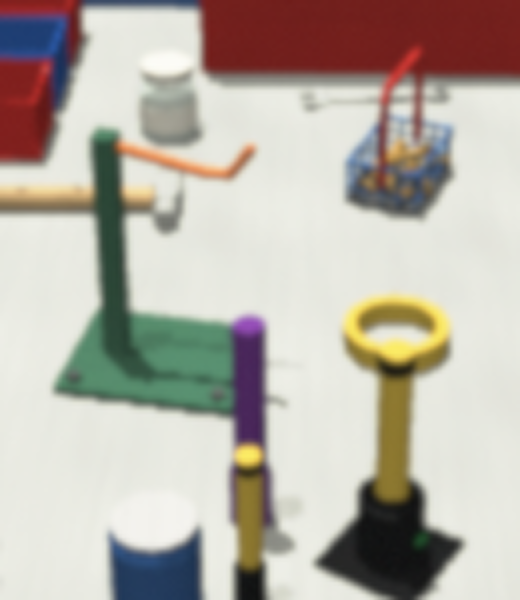

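The measurements agree with the stated sizes. The basket is at (0.417,-0.261), bar height 0.135-0.139, with its y axis at azimuth 68.6°. The trough is at (0.586,0.087) with x azimuth -10.1°, and the lamp is at (0.443,0.321) with its top at 0.19. Next I plan the approach to the handle.

```bash
cat > plan.py <<'E'
from h import *
import math,sys
def Rdown(az_y,pitch=0,az_p=0):
    "tool z down, tool y at azimuth az_y (deg); then tipped by pitch so that z leans to azimuth az_p"
    y=np.array([math.cos(math.radians(az_y)),math.sin(math.radians(az_y)),0]);z=np.array([0,0,-1.])
    R=np.stack([np.cross(y,z),y,z],1)
    a=math.radians(az_p);ax=np.array([math.sin(a),-math.cos(a),0])
    return Ro.from_rotvec(ax*math.radians(pitch))*Ro.from_matrix(R)
def plan(p1,R1,step=.05,rot=.1,n=None,q=.01):
    s,R=st();p=np.array(s['position']);p1=np.array(p1);e=(R.inv()*R1).magnitude()
    n=n or max(1,math.ceil(np.linalg.norm(p1-p)/step-.05),math.ceil(e/rot-.05))
    print('from',p.round(4),'to',p1.round(4),'rows',n,'t',s['clock'],'w',round(s['width'],4),'f',np.round(s['contact_force'],1))
    for k in range(n):
        d=R.inv().apply(p1-p)/(n-k); w=(R.inv()*R1).as_rotvec()/(n-k)
        dq=np.round(d/.2/q)*q; wq=np.round(w/.1,2)
        print(k,dq.round(3).tolist(),wq.tolist())
        p=p+R.apply(dq*.2); R=R*Ro.from_rotvec(wq*.1)
    print('end',p.round(4),'rot err',(R.inv()*R1).magnitude())
E
python3 - <<'E'
from plan import *
u=np.array([.365,.931]);g=np.array([.417,-.261])+.032*u
plan([*g,.25],Rdown(-21.4))
E
```

```text
from [0.1888 0.5428 0.3031] to [ 0.4287 -0.2312  0.25  ] rows 17 t 0.1 w 0.0849 f [ 0.3  0.5 -0.1]
0 [-0.14, -0.19, 0.02] [-0.0, 0.0, 0.95]
1 [-0.16, -0.18, 0.02] [-0.0, 0.0, 0.95]
2 [-0.18, -0.16, 0.02] [-0.0, 0.0, 0.95]
3 [-0.19, -0.14, 0.02] [-0.0, 0.0, 0.95]
4 [-0.2, -0.13, 0.01] [-0.0, 0.0, 0.95]
5 [-0.21, -0.11, 0.02] [-0.0, 0.0, 0.95]
6 [-0.22, -0.08, 0.01] [-0.0, 0.0, 0.94]
7 [-0.23, -0.06, 0.02] [-0.0, 0.0, 0.95]
8 [-0.24, -0.04, 0.01] [-0.0, 0.0, 0.94]
9 [-0.24, -0.02, 0.02] [-0.0, 0.0, 0.95]
10 [-0.24, 0.0, 0.01] [-0.0, 0.0, 0.94]
11 [-0.24, 0.02, 0.02] [-0.0, 0.0, 0.95]
12 [-0.23, 0.05, 0.01] [-0.0, 0.0, 0.94]
13 [-0.23, 0.07, 0.02] [-0.0, 0.0, 0.95]
14 [-0.22, 0.09, 0.01] [-0.0, 0.01, 0.94]
15 [-0.21, 0.11, 0.02] [-0.0, 0.0, 0.95]
16 [-0.2, 0.13, 0.01] [-0.0, 0.01, 0.94]
end [ 0.4288 -0.2319  0.25  ] rot err 0.0006793557162731383
```

>>> servo_tool:
  moves:
    - {"dp": [-0.14, -0.19, 0.02], "delta_rot": [0, 0, 0.95], "fingers": 1}
    - {"dp": [-0.16, -0.18, 0.02], "delta_rot": [0, 0, 0.95], "fingers": 1}
    - {"dp": [-0.18, -0.16, 0.02], "delta_rot": [0, 0, 0.95], "fingers": 1}
    - {"dp": [-0.19, -0.14, 0.02], "delta_rot": [0, 0, 0.95], "fingers": 1}
    - {"dp": [-0.2, -0.13, 0.01], "delta_rot": [0, 0, 0.95], "fingers": 1}

```text
clock: 0.6
position: [0.2599, 0.3136, 0.2853]
ee_rot: [0.0, 0.395, 0.919, -0.0]
contact_force: [2.1, -0.4, 0.7]
width: 0.0857
gripper_force: 0.0
```

>>> servo_tool:
  moves:
    - {"dp": [-0.21, -0.11, 0.02], "delta_rot": [0, 0, 0.95], "fingers": 1}
    - {"dp": [-0.22, -0.08, 0.01], "delta_rot": [0, 0, 0.94], "fingers": 1}
    - {"dp": [-0.23, -0.06, 0.02], "delta_rot": [0, 0, 0.95], "fingers": 1}
    - {"dp": [-0.24, -0.04, 0.01], "delta_rot": [0, 0, 0.94], "fingers": 1}
    - {"dp": [-0.24, -0.02, 0.02], "delta_rot": [0, 0, 0.95], "fingers": 1}

```text
clock: 1.1
position: [0.3316, 0.0861, 0.27]
ee_rot: [0.0, 0.6, 0.8, 0.0]
contact_force: [1.2, -0.7, -0.5]
width: 0.0853
gripper_force: 0.0
```

>>> servo_tool:
  moves:
    - {"dp": [-0.24, 0, 0.01], "delta_rot": [0, 0, 0.94], "fingers": 1}
    - {"dp": [-0.24, 0.02, 0.02], "delta_rot": [0, 0, 0.95], "fingers": 1}
    - {"dp": [-0.23, 0.05, 0.01], "delta_rot": [0, 0, 0.94], "fingers": 1}
    - {"dp": [-0.23, 0.07, 0.02], "delta_rot": [0, 0, 0.95], "fingers": 1}
    - {"dp": [-0.22, 0.09, 0.01], "delta_rot": [0, 0, 0.94], "fingers": 1}

```text
clock: 1.6
position: [0.4009, -0.1426, 0.2554]
ee_rot: [-0.0, 0.771, 0.637, 0.0]
contact_force: [0.9, 0.7, 1.0]
width: 0.0852
gripper_force: 0.0
```

>>> servo_tool:
  moves:
    - {"dp": [-0.21, 0.11, 0.02], "delta_rot": [0, 0, 0.95], "fingers": 1}
    - {"dp": [-0.2, 0.13, 0.01], "delta_rot": [0, 0, 0.94], "fingers": 1}
    - {"dp": [0, 0, 0], "delta_rot": [0, 0, 0], "fingers": 1}
    - {"dp": [0, 0, 0], "delta_rot": [0, 0, 0], "fingers": 1}

```text
clock: 2.0
position: [0.4287, -0.2321, 0.249]
ee_rot: [-0.001, 0.826, 0.563, -0.0]
contact_force: [-0.0, 1.1, -0.6]
width: 0.0856
gripper_force: 0.0
```

>>> servo_tool:
  moves:
    - {"dp": [0, 0, 0.15], "delta_rot": [0, 0, 0], "fingers": 1}
    - {"dp": [0, 0, 0.15], "delta_rot": [0, 0, 0], "fingers": 1}
    - {"dp": [0, 0, 0], "delta_rot": [0, 0, 0], "fingers": 0.5}
    - {"dp": [0, 0, 0], "delta_rot": [0, 0, 0], "fingers": 0}
    - {"dp": [0, 0, 0], "delta_rot": [0, 0, 0], "fingers": 0}
  force: 80

```text
clock: 2.5
position: [0.4297, -0.2313, 0.1914]
ee_rot: [0.001, 0.826, 0.564, 0.001]
contact_force: [0.4, -0.9, 0.2]
width: 0.0437
gripper_force: 0.0
```

>>> servo_tool:
  moves:
    - {"dp": [0, 0, 0], "delta_rot": [0, 0, 0], "fingers": 0}
    - {"dp": [0, 0, 0], "delta_rot": [0, 0, 0], "fingers": 0}
    - {"dp": [0, 0, 0], "delta_rot": [0, 0, 0], "fingers": 0}
    - {"dp": [0, 0, 0], "delta_rot": [0, 0, 0], "fingers": 0}

```text
clock: 2.9
position: [0.4292, -0.2316, 0.191]
ee_rot: [0.001, 0.826, 0.564, 0.0]
contact_force: [-1.1, 1.2, 6.1]
width: 0.0073
gripper_force: 78.1
```

>>> servo_tool:
  moves:
    - {"dp": [0, 0, -0.05], "delta_rot": [0, 0, 0], "fingers": 0}
    - {"dp": [0, 0, -0.1], "delta_rot": [0, 0, 0], "fingers": 0}
    - {"dp": [0, 0, -0.15], "delta_rot": [0, 0, 0], "fingers": 0}
    - {"dp": [0, 0, 0], "delta_rot": [0, 0, 0], "fingers": 0}
    - {"dp": [0, 0, 0], "delta_rot": [0, 0, 0], "fingers": 0}

```text
clock: 3.4
position: [0.429, -0.2315, 0.2501]
ee_rot: [0.0, 0.826, 0.564, 0.0]
contact_force: [0.3, 0.7, -3.0]
width: 0.0075
gripper_force: 78.4
```

Run:
```python
from m import *
s,r=st();print(s['position'],s['width'],s['gripper_force'],s['contact_force'],s['moment'])
grab('side','side1');grab('top','top1')
red=([0,130,90],[6,255,255]);blu=([100,100,40],[125,255,255])
rep('handle','side1',*red,(260,125,320,205),(.05,.3));rep('handle','top1',*red,(300,215,375,278),(.12,.3));rep('basket','top1',*blu,(300,215,375,278))
cv2.imwrite('pics/c3.png',cv2.resize(load('side1')['im'][100:230,210:370],None,fx=5,fy=4.6)[:,:,::-1])
```

```text
[ 0.42899495 -0.23148651  0.25005855] 0.007451866533132821 78.35292153060436 [ 0.3482946   0.65011481 -3.0127822 ] [ 0.11472487 -0.03980451 -0.02575069]
handle side1 1403 med [ 0.392 -0.537  0.136] p3 [ 0.273 -0.68   0.054] p97 [ 0.546 -0.253  0.172]
    rect [ 402. -452.] [294. 500.] 1.1
handle top1 0
basket top1 65 med [ 0.422 -0.214  0.108] p3 [ 0.365 -0.302  0.062] p97 [ 0.467 -0.194  0.288]
    rect [ 416. -258.] [122.  80.] 71.2
```

View pics/c3.png

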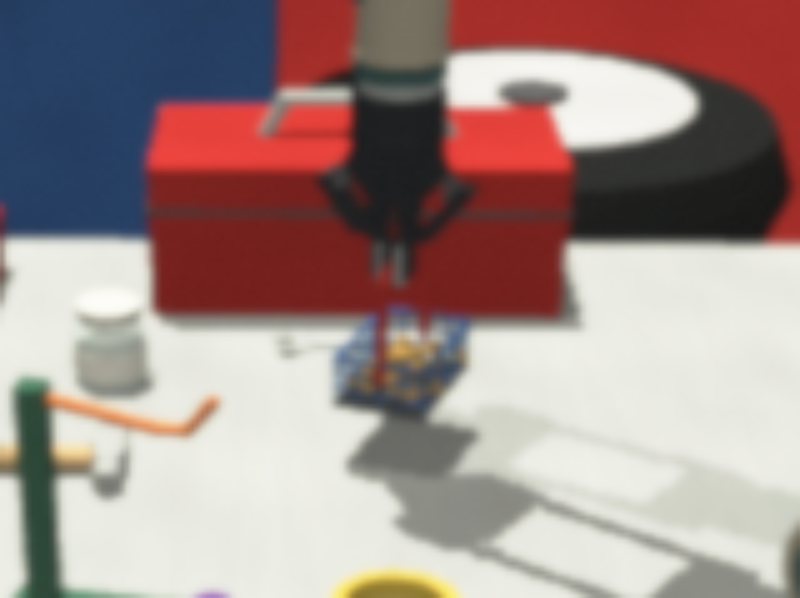

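The basket is lifted level, with the force reading matching its 3 N weight. Next it goes to the pre-hang point.

Run:
```python
from plan import *
plan([.518,.132,.322],Rdown(-10.1),step=.04)
```

```text
from [ 0.4282 -0.2309  0.2486] to [0.518 0.132 0.322] rows 10 t 3.5 w 0.0074 f [ 0.4 -0.6 -2.2]
0 [0.19, -0.02, -0.04] [-0.0, -0.0, -0.2]
1 [0.19, -0.02, -0.04] [-0.0, -0.0, -0.2]
2 [0.19, -0.02, -0.04] [-0.0, -0.0, -0.2]
3 [0.18, -0.01, -0.03] [-0.0, -0.0, -0.2]
4 [0.19, -0.01, -0.04] [-0.0, -0.0, -0.19]
5 [0.19, -0.01, -0.03] [-0.01, -0.0, -0.2]
6 [0.18, -0.0, -0.04] [-0.0, -0.0, -0.19]
7 [0.19, -0.0, -0.03] [-0.01, -0.0, -0.2]
8 [0.18, 0.0, -0.04] [-0.0, -0.01, -0.19]
9 [0.19, 0.01, -0.03] [-0.01, -0.0, -0.2]
end [0.518  0.1329 0.3211] rot err 0.0005758763358837438
```

>>> servo_tool:
  moves:
    - {"dp": [0.06, -0.01, -0.06], "delta_rot": [0, 0, -0.2], "fingers": 0}
    - {"dp": [0.13, -0.01, -0.06], "delta_rot": [0, 0, -0.2], "fingers": 0}
    - {"dp": [0.19, -0.02, -0.06], "delta_rot": [0, 0, -0.2], "fingers": 0}
    - {"dp": [0.19, -0.02, -0.06], "delta_rot": [0, 0, -0.2], "fingers": 0}
    - {"dp": [0.19, -0.01, -0.04], "delta_rot": [0, 0, -0.19], "fingers": 0}

```text
clock: 4.0
position: [0.4642, -0.0808, 0.3067]
ee_rot: [-0.0, 0.797, 0.604, 0.0]
contact_force: [1.7, -0.0, -3.6]
width: 0.0078
gripper_force: 78.3
```

>>> servo_tool:
  moves:
    - {"dp": [0.19, -0.01, -0.03], "delta_rot": [0, 0, -0.2], "fingers": 0}
    - {"dp": [0.19, 0, -0.03], "delta_rot": [0, 0, -0.2], "fingers": 0}
    - {"dp": [0.19, 0, -0.02], "delta_rot": [0, 0, -0.2], "fingers": 0}
    - {"dp": [0.19, 0, 0], "delta_rot": [0, 0, -0.19], "fingers": 0}
    - {"dp": [0.16, 0.01, 0], "delta_rot": [0, 0, -0.2], "fingers": 0}

```text
clock: 4.5
position: [0.5066, 0.099, 0.322]
ee_rot: [-0.001, 0.765, 0.644, 0.0]
contact_force: [-0.1, -0.6, -3.1]
width: 0.007
gripper_force: 78.3
```

>>> servo_tool:
  moves:
    - {"dp": [0.13, 0.01, 0], "delta_rot": [0, 0, 0], "fingers": 0}
    - {"dp": [0.06, 0, 0], "delta_rot": [0, 0, 0], "fingers": 0}
    - {"dp": [0, 0, 0], "delta_rot": [0, 0, 0], "fingers": 0}
    - {"dp": [0, 0, 0], "delta_rot": [0, 0, 0], "fingers": 0}

```text
clock: 4.9
position: [0.5152, 0.1325, 0.3217]
ee_rot: [0.0, 0.766, 0.643, -0.001]
contact_force: [-0.5, -1.7, -2.4]
width: 0.0076
gripper_force: 78.3
```

Run:
```python
from plan import *
from m import rep
c=np.array([.586,.087]);ex=np.array([.984,-.175]);ey=np.array([.175,.984])
s,r=st();d=np.array(s['position'])[:2]-c;print('stand frame',d@ex,d@ey,s['position'],s['width'])
plan([.5916,.1185,.322],Rdown(-10.1),step=.02)
grab('side','side2');grab('top','top2')
P,im,ok=cloud('side2');
red=([0,140,90],[4,255,255]);blu=([100,100,40],[125,255,255])
Q=rep('handle','side2',*red,(180,110,330,260),(.1,.3));
m=(abs(Q[:,1]-.1)<.15); Q=Q[m]
if len(Q): print(len(Q),Q.min(0),Q.max(0),np.median(Q,0))
rep('basket','top2',*blu,(185,170,300,260),(.05,.24))
cv2.imwrite('pics/c4.png',cv2.resize(load('side2')['im'][100:260,150:350],None,fx=4,fy=3.75)[:,:,::-1])
```

```text
stand frame -0.07763078361816327 0.03243131434166516 [0.51520757 0.13254877 0.32166767] 0.0076178934018769654
from [0.5152 0.1325 0.3217] to [0.5916 0.1185 0.322 ] rows 4 t 4.9 w 0.0076 f [-0.5 -1.7 -2.4]
0 [-0.0, 0.1, -0.0] [-0.0, 0.0, 0.0]
1 [-0.0, 0.1, -0.0] [-0.0, 0.0, 0.01]
2 [-0.0, 0.09, -0.0] [-0.0, 0.01, 0.0]
3 [-0.0, 0.1, -0.0] [-0.01, 0.0, 0.01]
end [0.592  0.119  0.3216] rot err 0.0005104970810268298
handle side2 1437 med [ 0.39  -0.542  0.165] p3 [ 0.261 -0.707  0.104] p97 [ 0.634 -0.527  0.172]
    rect [ 422. -290.] [397. 881.] 5.1
15 [0.51632618 0.14072772 0.1619894 ] [0.51962996 0.16082642 0.26761512] [0.51687191 0.15769986 0.18736178]
basket top2 54 med [0.539 0.07  0.179] p3 [0.465 0.039 0.135] p97 [0.545 0.095 0.185]
    rect [505.  73.] [60. 79.] 80.1
```

View pics/c4.png

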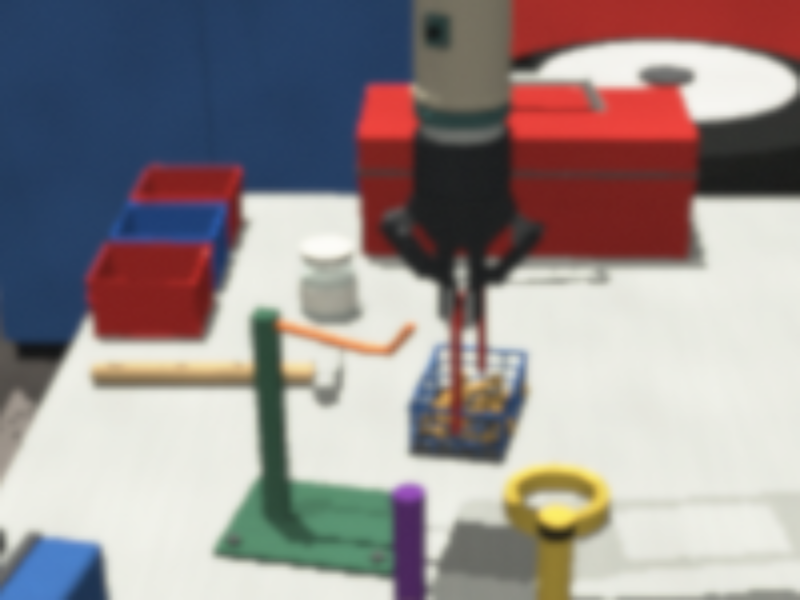

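>>> servo_tool:
  moves:
    - {"dp": [0, 0.06, 0], "delta_rot": [0, 0, 0], "fingers": 0}
    - {"dp": [0, 0.11, 0], "delta_rot": [0, 0, 0], "fingers": 0}
    - {"dp": [0, 0.11, 0], "delta_rot": [0, 0, 0], "fingers": 0}
    - {"dp": [0, 0.07, 0], "delta_rot": [0, 0, 0], "fingers": 0}
    - {"dp": [0, 0.04, 0], "delta_rot": [0, 0, 0], "fingers": 0}

```text
clock: 5.5
position: [0.5941, 0.1184, 0.3216]
ee_rot: [0.0, 0.767, 0.642, -0.0]
contact_force: [-0.1, -0.3, -2.5]
width: 0.0073
gripper_force: 78.3
```

>>> servo_tool:
  moves:
    - {"dp": [0, 0, 0.05], "delta_rot": [0, 0, 0], "fingers": 0}
    - {"dp": [0, 0, 0.08], "delta_rot": [0, 0, 0], "fingers": 0}
    - {"dp": [0, 0, 0.07], "delta_rot": [0, 0, 0], "fingers": 0}
    - {"dp": [0, 0, 0.05], "delta_rot": [0, 0, 0], "fingers": 0}
    - {"dp": [0, 0, 0], "delta_rot": [0, 0, 0], "fingers": 0}

```text
clock: 6.0
position: [0.5909, 0.1195, 0.2699]
ee_rot: [-0.001, 0.766, 0.643, -0.002]
contact_force: [0.1, 0.7, -3.0]
width: 0.0069
gripper_force: 78.2
```

Run:
```python
from h import *
c=np.array([.586,.087]);ex=np.array([.984,-.175]);ey=np.array([.175,.984])
s,r=st();d=np.array(s['position'])[:2]-c;print('stand frame',d@ex,d@ey,s['position'],s['width'],s['contact_force'],s['moment'])
```

```text
stand frame -0.000874979316707155 0.03288443440618347 [0.59089928 0.11954783 0.26990342] 0.006944140107736741 [ 0.07539549  0.69995628 -3.01444658] [ 0.0357173   0.04573836 -0.04238682]
```

Still unloaded at 0.270. I lower in 2 mm steps until the hook takes the weight.

>>> servo_tool:
  moves:
    - {"dp": [0, 0, 0.01], "delta_rot": [0, 0, 0], "fingers": 0}
    - {"dp": [0, 0, 0.01], "delta_rot": [0, 0, 0], "fingers": 0}
    - {"dp": [0, 0, 0], "delta_rot": [0, 0, 0], "fingers": 0}

```text
clock: 6.3
position: [0.5926, 0.1196, 0.2683]
ee_rot: [0.0, 0.766, 0.643, 0.0]
contact_force: [0.5, -0.7, -3.4]
width: 0.0076
gripper_force: 78.3
```

>>> servo_tool:
  moves:
    - {"dp": [0, 0, 0.01], "delta_rot": [0, 0, 0], "fingers": 0}
    - {"dp": [0, 0, 0], "delta_rot": [0, 0, 0], "fingers": 0}

```text
clock: 6.5
position: [0.5928, 0.1196, 0.2662]
ee_rot: [0.0, 0.766, 0.643, 0.0]
contact_force: [1.0, -0.1, -1.6]
width: 0.0073
gripper_force: 78.4
```

>>> servo_tool:
  moves:
    - {"dp": [0, 0, 0.01], "delta_rot": [0, 0, 0], "fingers": 0}
    - {"dp": [0, 0, 0], "delta_rot": [0, 0, 0], "fingers": 0}

```text
clock: 6.7
position: [0.5929, 0.1196, 0.2651]
ee_rot: [0.001, 0.766, 0.643, 0.001]
contact_force: [-0.3, 1.1, 4.9]
width: 0.007
gripper_force: 78.9
```

>>> servo_tool:
  moves:
    - {"dp": [0, 0, -0.005], "delta_rot": [0, 0, 0], "fingers": 0}
    - {"dp": [0, 0, 0], "delta_rot": [0, 0, 0], "fingers": 0.15}
    - {"dp": [0, 0, 0], "delta_rot": [0, 0, 0], "fingers": 0.25}
    - {"dp": [0, 0, 0], "delta_rot": [0, 0, 0], "fingers": 0.4}
    - {"dp": [0, 0, 0], "delta_rot": [0, 0, 0], "fingers": 0.4}

```text
clock: 7.2
position: [0.5925, 0.1195, 0.2646]
ee_rot: [-0.0, 0.766, 0.643, -0.0]
contact_force: [0.3, -0.6, 0.5]
width: 0.0339
gripper_force: 0.0
```

>>> servo_tool:
  moves:
    - {"dp": [0, 0, -0.05], "delta_rot": [0, 0, 0], "fingers": 0.4}
    - {"dp": [0, 0, -0.15], "delta_rot": [0, 0, 0], "fingers": 0.4}
    - {"dp": [0, 0, -0.2], "delta_rot": [0, 0, 0], "fingers": 0.5}
    - {"dp": [0, 0, -0.1], "delta_rot": [0, 0, 0], "fingers": 1}
    - {"dp": [0, 0, 0], "delta_rot": [0, 0, 0], "fingers": 1}

```text
clock: 7.7
position: [0.5939, 0.1197, 0.3696]
ee_rot: [0.002, 0.766, 0.643, 0.004]
contact_force: [-0.3, -0.0, -0.4]
width: 0.0702
gripper_force: 0.0
```

Run:
```python
from plan import *
from m import rep
plan([.443,.321,.27],Rdown(32),step=.045)
grab('side','side3');grab('top','top3')
red=([0,140,90],[4,255,255]);blu=([100,100,40],[125,255,255])
rep('basket','top3',*blu,(185,150,300,260),(.05,.2))
yel=([20,120,90],[34,255,255]);rep('lamp','top3',*yel,(155,222,190,250),(.05,.3))
cv2.imwrite('pics/c5.png',cv2.resize(load('side3')['im'][100:260,150:350],None,fx=4,fy=3.75)[:,:,::-1])
```

```text
from [0.5939 0.1197 0.3696] to [0.443 0.321 0.27 ] rows 8 t 7.7 w 0.0702 f [-0.3 -0.  -0.4]
0 [0.11, -0.12, 0.06] [0.01, 0.0, -0.92]
1 [0.12, -0.1, 0.06] [0.01, 0.0, -0.92]
2 [0.13, -0.09, 0.06] [0.01, 0.0, -0.92]
3 [0.13, -0.08, 0.06] [0.01, 0.0, -0.91]
4 [0.14, -0.07, 0.06] [0.01, 0.0, -0.92]
5 [0.15, -0.06, 0.06] [0.01, 0.0, -0.91]
6 [0.15, -0.04, 0.07] [0.01, 0.01, -0.92]
7 [0.15, -0.03, 0.06] [0.02, 0.0, -0.91]
end [0.4435 0.3206 0.271 ] rot err 0.000596868757797254
basket top3 74 med [0.613 0.047 0.124] p3 [0.543 0.025 0.079] p97 [0.622 0.131 0.13 ]
    rect [585.  79.] [106.  80.] 79.1
lamp top3 55 med [0.443 0.319 0.191] p3 [0.433 0.31  0.181] p97 [0.454 0.333 0.195]
    rect [443. 321.] [23. 24.] 25.1
```

View pics/c5.png

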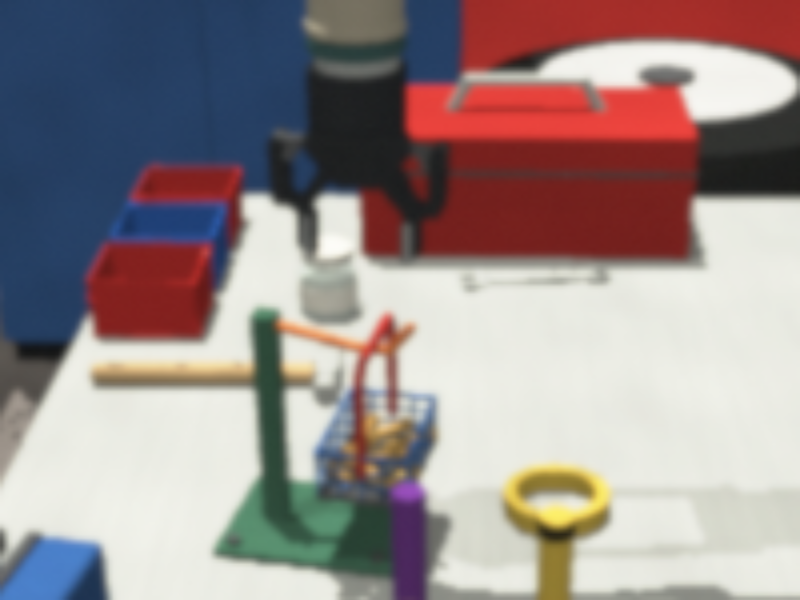

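The basket hangs level on the hook and the fingers are off it. Next is the lamp.

>>> servo_tool:
  moves:
    - {"dp": [0.11, -0.12, 0.04], "delta_rot": [0, 0, -0.92], "fingers": 1}
    - {"dp": [0.12, -0.1, 0.04], "delta_rot": [0, 0, -0.92], "fingers": 1}
    - {"dp": [0.13, -0.09, 0.06], "delta_rot": [0, 0, -0.92], "fingers": 1}
    - {"dp": [0.13, -0.08, 0.06], "delta_rot": [0, 0, -0.91], "fingers": 1}
    - {"dp": [0.14, -0.07, 0.06], "delta_rot": [0, 0, -0.92], "fingers": 1}

```text
clock: 8.3
position: [0.4973, 0.2464, 0.3106]
ee_rot: [-0.001, 0.599, 0.801, -0.001]
contact_force: [0.9, -0.0, -0.5]
width: 0.0855
gripper_force: 0.0
```

>>> servo_tool:
  moves:
    - {"dp": [0.15, -0.06, 0.06], "delta_rot": [0, 0, -0.91], "fingers": 1}
    - {"dp": [0.15, -0.04, 0.06], "delta_rot": [0, 0, -0.92], "fingers": 1}
    - {"dp": [0.15, -0.03, 0.06], "delta_rot": [0, 0, -0.91], "fingers": 1}
    - {"dp": [0, 0, 0], "delta_rot": [0, 0, 0], "fingers": 1}
    - {"dp": [0, 0, 0], "delta_rot": [0, 0, 0], "fingers": 1}

```text
clock: 8.8
position: [0.4408, 0.3202, 0.2754]
ee_rot: [-0.001, 0.485, 0.875, -0.001]
contact_force: [-0.7, 0.4, 0.2]
width: 0.0855
gripper_force: 0.0
```

Run:
```python
from plan import *
plan([.443,.3205,.208],Rdown(32),step=.03,q=.005)
```

```text
from [0.4408 0.3202 0.2754] to [0.443  0.3205 0.208 ] rows 3 t 8.8 w 0.0855 f [-0.7  0.4  0.2]
0 [-0.0, 0.005, 0.11] [-0.01, 0.0, 0.0]
1 [-0.0, 0.005, 0.115] [-0.01, 0.0, 0.0]
2 [-0.005, 0.0, 0.11] [-0.01, 0.0, 0.0]
end [0.443  0.3204 0.2084] rot err 0.0005567518965785603
```

>>> servo_tool:
  moves:
    - {"dp": [0, 0.01, 0.12], "delta_rot": [0, 0, 0], "fingers": 1}
    - {"dp": [0, 0, 0.12], "delta_rot": [0, 0, 0], "fingers": 1}
    - {"dp": [0, 0, 0.09], "delta_rot": [0, 0, 0], "fingers": 1}
    - {"dp": [0, 0, 0], "delta_rot": [0, 0, 0], "fingers": 0.5}
    - {"dp": [0, 0, 0], "delta_rot": [0, 0, 0], "fingers": 0}
  force: 60

```text
clock: 9.3
position: [0.4443, 0.3208, 0.2111]
ee_rot: [0.0, 0.486, 0.874, -0.0]
contact_force: [0.5, -0.0, -0.1]
width: 0.0592
gripper_force: 0.0
```

>>> servo_tool:
  moves:
    - {"dp": [0, 0, 0], "delta_rot": [0, 0, 0], "fingers": 0}
    - {"dp": [0, 0, 0], "delta_rot": [0, 0, 0], "fingers": 0}
    - {"dp": [0, 0, 0], "delta_rot": [0, 0, 0], "fingers": 0}

```text
clock: 9.6
position: [0.4441, 0.3216, 0.2123]
ee_rot: [0.001, 0.485, 0.874, 0.001]
contact_force: [-0.7, -0.1, 5.0]
width: 0.0248
gripper_force: 59.1
```

>>> servo_tool:
  moves:
    - {"dp": [0, 0, -0.05], "delta_rot": [0, 0, 0], "fingers": 0}
    - {"dp": [0, 0, -0.12], "delta_rot": [0, 0, 0], "fingers": 0}
    - {"dp": [0, 0, -0.18], "delta_rot": [0, 0, 0], "fingers": 0}
    - {"dp": [0, 0, -0.18], "delta_rot": [0, 0, 0], "fingers": 0}
    - {"dp": [0, 0, -0.1], "delta_rot": [0, 0, 0], "fingers": 0}

```text
clock: 10.1
position: [0.4439, 0.3218, 0.3406]
ee_rot: [0.001, 0.485, 0.875, 0.002]
contact_force: [-0.1, 1.0, -1.9]
width: 0.0248
gripper_force: 59.4
```

>>> servo_tool:
  moves:
    - {"dp": [0, 0, 0], "delta_rot": [0, 0, 0], "fingers": 0}
    - {"dp": [0, 0, 0], "delta_rot": [0, 0, 0], "fingers": 0}
    - {"dp": [0, 0, 0], "delta_rot": [0, 0, 0], "fingers": 0}

```text
clock: 10.4
position: [0.4426, 0.321, 0.3351]
ee_rot: [-0.001, 0.485, 0.875, -0.002]
contact_force: [-0.1, -0.5, -1.7]
width: 0.0245
gripper_force: 59.4
```

Run:
```python
from plan import *
from m import rep
grab('side','side4')
s,r=st();print(s['position'],s['width'],s['gripper_force'],s['contact_force'],s['moment'])
yel=([20,120,90],[34,255,255]);rep('lamp','side4',*yel,(260,130,320,300),(.1,.4))
rep('head','side4',[0,0,0],[180,255,70],(265,130,315,300),(.1,.25))
B=np.array([.586,.087,.100]);az=-5.;a=math.radians(az);t=math.radians(45)
z=np.array([math.cos(a)*math.sin(t),math.sin(a)*math.sin(t),-math.cos(t)])
T=B-z*(.12+.204);print('target',T,'lens',B-z*.12)
for tt in (45,40):
  pass
# stage A: swing above, pulled back, upright
plan([.33,.15,.37],Rdown(10,22.5,az),step=.04)
plan(T,Rdown(az,45,az),step=.04)
```

```text
[0.4426497  0.32101216 0.33502295] 0.02469530716445827 59.4295996427536 [ 0.03748255  0.04971705 -2.55999828] [-0.06197281  0.01348101  0.00615156]
lamp side4 268 med [0.44  0.332 0.238] p3 [0.43  0.323 0.188] p97 [0.452 0.336 0.311]
    rect [442. 325.] [24. 25.] 16.4
head side4 138 med [0.442 0.335 0.163] p3 [0.429 0.329 0.137] p97 [0.454 0.34  0.183]
    rect [441. 335.] [25. 16.] 4.0
target [0.35776921 0.10696761 0.3291026 ] lens [0.50147008 0.09439541 0.18485281]
from [0.4426 0.321  0.335 ] to [0.33 0.15 0.37] rows 6 t 10.45 w 0.0247 f [ 0.   0.  -2.6]
0 [-0.07, -0.16, -0.03] [-0.6, -0.29, 0.63]
1 [-0.08, -0.15, -0.04] [-0.6, -0.29, 0.63]
2 [-0.09, -0.14, -0.04] [-0.6, -0.29, 0.63]
3 [-0.1, -0.13, -0.05] [-0.6, -0.29, 0.63]
4 [-0.11, -0.12, -0.05] [-0.59, -0.28, 0.63]
5 [-0.13, -0.11, -0.05] [-0.6, -0.29, 0.64]
end [0.3302 0.1492 0.3706] rot err 0.0002718859406478987
from [0.4426 0.321  0.335 ] to [0.3578 0.107  0.3291] rows 11 t 10.45 w 0.0247 f [ 0.   0.  -2.6]
0 [-0.06, -0.08, 0.0] [-0.69, -0.23, 0.56]
1 [-0.07, -0.08, -0.0] [-0.69, -0.23, 0.56]
2 [-0.07, -0.08, -0.0] [-0.69, -0.23, 0.56]
3 [-0.08, -0.07, -0.01] [-0.69, -0.23, 0.56]
4 [-0.08, -0.07, -0.01] [-0.69, -0.23, 0.55]
5 [-0.08, -0.06, -0.01] [-0.69, -0.23, 0.56]
6 [-0.09, -0.06, -0.02] [-0.69, -0.23, 0.55]
7 [-0.09, -0.05, -0.02] [-0.69, -0.23, 0.56]
8 [-0.09, -0.04, -0.02] [-0.7, -0.22, 0.55]
9 [-0.1, -0.04, -0.02] [-0.69, -0.23, 0.56]
10 [-0.09, -0.03, -0.02] [-0.7, -0.22, 0.55]
end [0.3574 0.108  0.3286] rot err 0.0006449658080156624
```

>>> servo_tool:
  moves:
    - {"dp": [-0.04, -0.08, -0.03], "delta_rot": [-0.3, -0.15, 0.3], "fingers": 0}
    - {"dp": [-0.07, -0.15, -0.04], "delta_rot": [-0.6, -0.29, 0.63], "fingers": 0}
    - {"dp": [-0.09, -0.14, -0.04], "delta_rot": [-0.6, -0.29, 0.63], "fingers": 0}
    - {"dp": [-0.1, -0.13, -0.05], "delta_rot": [-0.6, -0.29, 0.63], "fingers": 0}
    - {"dp": [-0.11, -0.12, -0.05], "delta_rot": [-0.6, -0.28, 0.63], "fingers": 0}

```text
clock: 10.95
position: [0.3611, 0.1917, 0.3682]
ee_rot: [0.122, 0.598, 0.788, 0.085]
contact_force: [-0.0, -0.5, -0.9]
width: 0.0247
gripper_force: 59.6
```

>>> servo_tool:
  moves:
    - {"dp": [-0.13, -0.11, -0.05], "delta_rot": [-0.6, -0.29, 0.64], "fingers": 0}
    - {"dp": [-0.04, -0.05, -0.02], "delta_rot": [-0.3, -0.14, 0.33], "fingers": 0}
    - {"dp": [0, 0, 0], "delta_rot": [0, 0, 0], "fingers": 0}

```text
clock: 11.25
position: [0.3341, 0.1508, 0.3749]
ee_rot: [0.16, 0.631, 0.751, 0.113]
contact_force: [-0.3, -0.2, -2.5]
width: 0.0249
gripper_force: 59.6
```

```bash
cat > fin.py <<'E'
from plan import *
B=np.array([.586,.087,.100]);az=-5.;a=math.radians(az);t=math.radians(45)
z=np.array([math.cos(a)*math.sin(t),math.sin(a)*math.sin(t),-math.cos(t)])
T=B-z*(.12+.204)
s,r=st();print(s['qpos'],s['width'],s['gripper_force'])
print('bolts in tool',r.inv().apply(B-s['position'])-[0,0,.204],'tilt',math.degrees(math.acos(-r.as_matrix()[2,2])))
plan(T,Rdown(az,45,az),step=.04,rot=.08)
E
python3 fin.py
```

```text
[ 0.36833937 -0.23612027  1.91305567 -0.18813815  1.113176    0.24813539] 0.024911370697651425 59.640233516693115
bolts in tool [-0.07452646  0.11579343  0.14832245] tilt 22.613052127262073
from [0.3341 0.1508 0.3749] to [0.3578 0.107  0.3291] rows 6 t 11.25 w 0.0249 f [-0.3 -0.2 -2.5]
0 [-0.04, -0.0, 0.04] [-0.65, -0.09, 0.43]
1 [-0.03, -0.0, 0.04] [-0.65, -0.09, 0.43]
2 [-0.03, -0.01, 0.05] [-0.65, -0.09, 0.43]
3 [-0.04, -0.01, 0.04] [-0.64, -0.08, 0.43]
4 [-0.03, -0.01, 0.05] [-0.65, -0.09, 0.42]
5 [-0.04, -0.01, 0.04] [-0.64, -0.08, 0.43]
end [0.3571 0.1069 0.3292] rot err 0.0004733149500311115
```

>>> servo_tool:
  moves:
    - {"dp": [-0.04, 0, 0.04], "delta_rot": [-0.65, -0.09, 0.43], "fingers": 0}
    - {"dp": [-0.03, 0, 0.04], "delta_rot": [-0.65, -0.09, 0.43], "fingers": 0}
    - {"dp": [-0.03, -0.01, 0.05], "delta_rot": [-0.65, -0.09, 0.43], "fingers": 0}
    - {"dp": [-0.04, -0.01, 0.04], "delta_rot": [-0.64, -0.08, 0.43], "fingers": 0}
    - {"dp": [-0.03, -0.01, 0.05], "delta_rot": [-0.65, -0.09, 0.42], "fingers": 0}

```text
clock: 11.75
position: [0.3572, 0.1168, 0.3365]
ee_rot: [0.263, 0.675, 0.647, 0.236]
contact_force: [0.8, -0.8, -2.9]
width: 0.025
gripper_force: 59.8
```

>>> servo_tool:
  moves:
    - {"dp": [-0.04, -0.01, 0.04], "delta_rot": [-0.64, -0.08, 0.43], "fingers": 0}
    - {"dp": [0, 0, 0], "delta_rot": [0, 0, 0], "fingers": 0}
    - {"dp": [0, 0, 0], "delta_rot": [0, 0, 0], "fingers": 0}
    - {"dp": [0, 0, 0], "delta_rot": [0, 0, 0], "fingers": 0}
    - {"dp": [0, 0, 0], "delta_rot": [0, 0, 0], "fingers": 0}

```text
clock: 12.25
position: [0.361, 0.1088, 0.3316]
ee_rot: [0.282, 0.681, 0.624, 0.26]
contact_force: [-0.8, -0.8, -1.7]
width: 0.0248
gripper_force: 59.8
```

```bash
python3 fin.py
python3 - <<'E'
from m import *
grab('side','side5');grab('top','top5')
yel=([20,120,90],[34,255,255]);blu=([100,100,40],[125,255,255]);brs=([10,80,80],[22,255,255])
P,m=mask('side5',*yel,(180,100,330,232)); Q=P[m];Q=Q[(Q[:,2]>.13)&(Q[:,2]<.4)]
print(len(Q)); c=Q.mean(0);ax=np.linalg.svd(Q-c)[2][0];print('axis',c,ax,Q.min(0),Q.max(0))
rep('head','side5',[0,0,0],[180,255,70],(180,150,330,260),(.14,.25))
rep('basket','top5',*blu,(185,150,300,260),(.05,.2))
rep('bolts','top5',*brs,(185,150,300,260),(.08,.14))
cv2.imwrite('pics/c6.png',cv2.resize(load('side5')['im'][100:260,150:350],None,fx=4,fy=3.75)[:,:,::-1])
E
```

```text
[ 0.32880571 -0.30334448  2.22208114 -0.57245143  0.55257379  0.80381676] 0.024801312337302758 59.83236014842987
bolts in tool [-0.00295053 -0.00492397  0.11956477] tilt 45.17190891096323
from [0.361  0.1088 0.3316] to [0.3578 0.107  0.3291] rows 1 t 12.25 w 0.0248 f [-0.8 -0.8 -1.7]
0 [-0.01, -0.02, -0.0] [0.03, -0.03, -0.0]
end [0.3581 0.1071 0.3288] rot err 0.0005747566717329277
223
axis [0.42521875 0.11364628 0.27126843] [ 0.73226006 -0.05663042 -0.67866648] [0.37255102 0.10056456 0.22560114] [0.47276882 0.12298601 0.3211739 ]
head side5 177 med [0.498 0.108 0.202] p3 [0.469 0.077 0.146] p97 [0.682 0.117 0.225]
    rect [575.  96.] [ 18. 221.] 80.1
basket top5 140 med [0.614 0.075 0.123] p3 [0.543 0.025 0.079] p97 [0.633 0.149 0.13 ]
    rect [587.  86.] [119.  81.] 79.7
bolts top5 204 med [0.584 0.08  0.094] p3 [0.554 0.038 0.081] p97 [0.622 0.128 0.105]
    rect [612.  80.] [ 99. 114.] 80.0
```

View pics/c6.png

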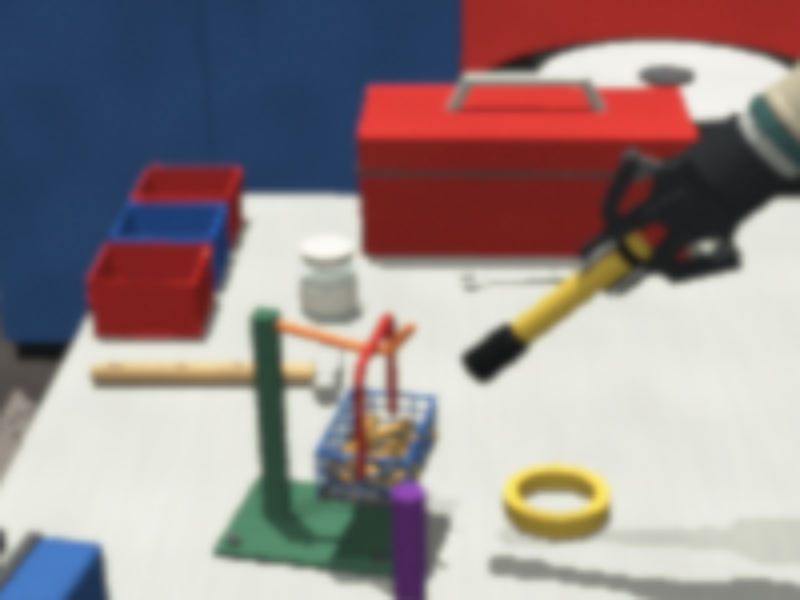

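The lamp is held at about 45°, aimed at the bolts, with the lens around 120 mm away and clear of the basket. The basket hangs level at (0.587,0.086).

>>> servo_tool:
  moves:
    - {"dp": [0, 0, 0], "delta_rot": [0, 0, 0], "fingers": 0}
    - {"dp": [0, 0, 0], "delta_rot": [0, 0, 0], "fingers": 0}
    - {"dp": [0, 0, 0], "delta_rot": [0, 0, 0], "fingers": 0}

```text
clock: 12.65
position: [0.3601, 0.1083, 0.3307]
ee_rot: [0.282, 0.681, 0.624, 0.26]
contact_force: [-1.3, 0.6, -1.6]
width: 0.0248
gripper_force: 59.8
```

```bash
python3 -c "
from rig import manip;print(manip.sign_off())"
```

```text
the job is handed in; nothing more can be done
None
```

The basket hangs released on the hook, the lamp is held still at about 45° with its beam on the bolts from about 120 mm, and the job was handed in at 12.65 s; the sign-off returned no verdict.

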